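# Dock the vial rack

### The job

Push the white rack full of capped vials along the bench into the corner of the docking station, until it sits flush against both metal fences (the long one behind it and the short one at its side). Only push against the rack's sides with the fingers: do not grip it, lift it, tip it or drag it from above, and leave everything else on the bench where it stands. Then move the hand clear.

Things in the scene. Friction and masses are not known exactly. Their poses are not given: they have to be found in the camera images.
- rack_mid (a point): Centre of the white vial rack, 18 mm above the bench. A loose block with flat upright sides: 92 mm along x, 125 mm along y, 36 mm high; twelve amber vials with teal caps, fixed in it, reach 50 mm. 0.3 to 0.52 kg, slides flat. Starts nearer the robot than the station and to the right of its corner, turned up to 0.3 rad. Half a turn makes no difference.
- dock: Docking station, fixed. Origin: inner corner of its two aluminium fences (30 mm high, 12 mm thick), at bench level. The long fence runs 240 mm along -y, its inside face at x = 0 looking to -x (the robot); the short one runs 75 mm along -x, inside face at y = 0 looking to -y. Behind the long fence a white housing 34 mm high. No floor plate or step. Turned up to 0.2 rad.
- dock_home (a point): Where the rack's centre belongs: x -46 mm, y -62.5 mm from the station's corner (station axes), 18 mm above the bench; the rack's 125 mm side lies along the long fence and its 92 mm side against the short one.
- tube_rack: Bystander: tall white rack with five big teal-capped tubes, 70 x 200 mm (x, y), 131 mm high, origin under its centre, at the left.
- grid_rack: Bystander: empty white grid rack, 100 x 200 mm (x, y), 45 mm high, origin under its centre, at the right.
- solvent: Bystander: amber bottle with black cap, 66 mm across, 150 mm high, origin under its centre, at the right.
- beaker: Bystander: empty glass beaker, 70 mm across, 90 mm high, origin under its centre, near left.
- vial: Bystander: one loose capped vial, 21 mm across, 46 mm high, standing outside the short fence (at the station's +y), origin under its centre.
- tin: Bystander: flat steel tin, 60 mm across, 20 mm high, origin under its centre, near the robot on the left.
- driver: Bystander: screwdriver 130 mm long lying to the left of the station; origin under its middle, x axis along it.

How it is judged (in metres and radians):
At the end, for the whole second after the job is handed in: The rack stands flat on the bench in the station's corner, its centre within 4 mm of its home against both fences and its sides parallel to them within 0.035 rad (2 degrees) (x of rack_mid in the frame of dock between -0.05 and -0.042 m and y of rack_mid in the frame of dock between -0.0665 and -0.0585 m and angle between the x axis of rack_mid and the x axis of dock, either way round below 0.035 rad and height (world z) of rack_mid below 0.021 m and angle between rack_mid's own z axis and vertical below 0.03 rad and distance of rack_mid from where it was at the start of the episode above 0.03 m); the robot touches nothing.
It fails at once if the rack is lifted or tipped (centre more than 8 mm above its resting height, or tilted more than 0.12 rad) (height (world z) of rack_mid above 0.026 m or angle between rack_mid's own z axis and vertical above 0.12 rad).
It fails at once if the rack is gripped or dragged from above (the fingers touch it while the point between them is well inside its outline) (x of the grasp point in the frame of rack_mid between -0.03 and 0.03 m and y of the grasp point in the frame of rack_mid between -0.045 and 0.045 m and contact force between the fingers and rack above 1 N).
It fails at once if a bystander is moved by more than 20 mm or tipped (distance of any of tube_rack, grid_rack, solvent, beaker, vial, tin, driver from where it was at the start of the episode above 0.02 m or angle between any of tube_rack, grid_rack, solvent, beaker, vial, tin's own z axis and vertical above 0.3 rad).
It also fails if it takes over 64 s, if anything falls off the work surface, if the arm or the gripper's body presses on something with over 40 N, if the wrist force passes 120 N, or if a joint passes its speed limit or range.

### The arm

A 6-joint arm with a two-finger parallel gripper is mounted at the origin on the work surface. World frame = base frame: x ahead of the robot, y to its left, z up, the work surface at z = 0. Lengths are in mm, angles in rad, forces in N, time in s.
With the tool pointing down it reaches from about 400 to 925 mm from the base axis. Payload 12.5 kg.
Tool frame: the origin (TCP) lies at the very end of the fingers, on their centre line; the grasp point (between the pads) lies 19 mm behind it; z points along the fingers, y is the direction in which the jaws open and shut (so a half turn about z gives the same grasp; the last joint's range is limited). The gripper opens to 95 mm and grips with 3 to 60 N. Pads are 20 mm wide; open, the fingers measure 119 mm over their backs; the gripper's body (75 mm by 180 mm) begins 59 mm behind the grasp point.
Start: joints at [1.169, 0.491, 1.559, -0, 1.092, -0.106], TCP at [182.174, 597.879, 214.661] pointing down, gripper open.
Joint ranges: [-3.1, 3.1], [-0.84, 2.19], [0.05, 2.79], [-1.13, 4.28], [0.06, 2.93], [-2.69, 2.69]. Speed limits (rad/s): [2.22, 2.22, 2.79, 3.14, 3.14, 3.14].

### API

Orientations are given as [roll, pitch, yaw] about the fixed x, y, z axes, in that order (R = Rz(yaw) Ry(pitch) Rx(roll)).
In Python, from cell import env gives the robot as it stands.
- The arm moves only by the shell command python3 -m pendant 'ROWS'. ROWS is JSON, a list that holds one entry, the list of rows, each a list of 5 numbers: the opening, from 0 (shut) to 1 (fully open), then the shift along the tool's x, y, z in m, then the turn about the tool's z in rad. A call has exactly 8 rows; each row is the pose to reach, as a shift and turn from the pose commanded when the call began, along the tool's axes at that moment; what a row does not reach only later rows make up. A row lasts 1/10 s, in which the tool goes at most 50 mm and 8.59 degrees, less where a joint would pass 70% of its speed; a pose out of reach is approached as far as the arm can. A call with a gripper value outside its range is refused whole. The fingers move at their own pace and stop on an object; the grip force is fixed at half the most. Time passes only in rows, so rows that repeat a pose let the fingers close, or fill a call up. It gives the time, the measured TCP pose, the force and the opening at its end, in the units of the state.
- env.state(): the state, without advancing time (a new reading comes with each control period).
- env.read_camera(name): name is "scene" or "top"; returns a dict with "image" (384x512x3 uint8, blue, green, red), "range_z" (384x512 float32, mm along the optical axis (not along the pixel's ray), 0 where there is no reading), "fx", "fy", "cx", "cy" (pixels), "dist" ([k1, k2, p1, p2, k3] as OpenCV has them; the pictures are not rectified), "rvec" (rotation vector, rad) and "tvec" (3), from world to camera coordinates, as OpenCV has them. Camera axes: x right, y down, z forward; pixel columns grow to the right and rows downward; lengths in mm; the calibration is good to about 2 mm. A picture is of the moment at which its call begins.
- env.job_done(): hands the job in, once; it reports no verdict.
The state is a dict: "t": time; "joints": joint angles; "qvel": joint speeds; "tau": joint torques, N m; "eef_pos": TCP position; "tcp_rot": TCP orientation; "ft_force": force on the tool from outside, world axes, zero at the start; "moment": the same for the moment, N m; "opening": opening from 0.0 (shut) to 1.0 (fully open).
Only numpy, scipy, OpenCV 4.12 (cv2) and the standard library are available. Lean on these libraries where they do the work, as an engineer would, in place of code of your own. Each camera call takes 0.05 s, during which the arm holds its last target. There are 200 camera calls.

## Working session

There is one attempt and no reset: what is moved stays moved. The work goes in short steps, Python scripts to look and compute and a shell command to move; the robot and the scene stay as the last step left them, time stands still between calls to the robot, and variables do not carry over. Pictures are saved under pics/ and viewed, about 8 in all and at most 12, crops included, and the job is handed in when it is done.

```bash
mkdir -p pics; ls; cat > h.py <<'E'
import numpy as np, cv2
from cell import env
def snap(name, fn=None):
    c=env.read_camera(name)
    if fn: cv2.imwrite('pics/'+fn,c['image'])
    return c
def world(c):
    K=np.array([[c['fx'],0,c['cx']],[0,c['fy'],c['cy']],[0,0,1.]])
    h,w=c['range_z'].shape
    u,v=np.meshgrid(np.arange(w),np.arange(h))
    p=np.stack([u,v],-1).reshape(-1,1,2).astype(np.float64)
    n=cv2.undistortPoints(p,K,np.array(c['dist'],float)).reshape(h,w,2)
    z=c['range_z'].astype(float)
    P=np.dstack([n*z[...,None],z])
    R=cv2.Rodrigues(np.array(c['rvec'],float))[0]
    W=(P-np.array(c['tvec'],float).reshape(3))@R
    W[z==0]=np.nan
    return W
E
python3 - <<'E'
from h import *
print(env.state())
a=snap('top','top0.png');b=snap('scene','scene0.png')
for c in(a,b):
    W=world(c); np.set_printoptions(precision=1,suppress=True)
    print(W[::96,::128].reshape(-1,3))
    R=cv2.Rodrigues(np.array(c['rvec'],float))[0]; print(-R.T@np.array(c['tvec'],float).reshape(3),R)
E
```

```text
pics
{'t': 0.0, 'joints': array([ 1.16941351e+00,  4.91546359e-01,  1.55948204e+00,  1.53631203e-05,
        1.09166804e+00, -1.05606852e-01]), 'qvel': array([-1.81739433e-03, -1.58390771e-03, -1.79707962e-05,  1.19877636e-03,
       -1.20220731e-03, -6.60394109e-06]), 'tau': array([-3.99230965e-03, -6.12635350e+01, -2.58185613e+01,  6.91555836e-02,
        4.80970333e-02, -8.15076237e-05]), 'eef_pos': array([182.05638408, 597.63386172, 214.05872018]), 'tcp_rot': array([-3.14049646e+00, -1.29899920e-04,  2.84580953e+00]), 'ft_force': array([ 0.59983454,  0.00727786, -0.30542115]), 'moment': array([-0.00093785,  0.05208944, -0.01586292]), 'opening': 0.9955748882695865}
[[1688.6 1352.3 -753.9]
 [1705.   660.9 -753.1]
 [1710.2  -44.8 -741.6]
 [1720.6 -754.5 -744.5]
 [ 834.6  770.9   72. ]
 [ 866.4  397.4    5. ]
 [ 873.5  -28.7    0.8]
 [ 877.9 -460.     0.6]
 [ 532.1  737.8   82.4]
 [ 533.7  355.4   93.5]
 [ 548.3  -30.2    1.5]
 [ 551.8 -447.8    0. ]
 [ 242.5  762.7   -2.3]
 [ 242.3  370.1   -4.3]
 [ 244.4  -31.5    2.4]
 [ 247.  -434.1    3.4]]
[ 390.3    2.8 1254.6] [[ 0.  -1.   0. ]
 [-1.  -0.  -0.1]
 [ 0.1 -0.  -1. ]]
[[ 1176.2 -2153.9   339.9]
 [  589.2 -1103.6   381.5]
 [ -249.1 -1487.6   237.1]
 [ -720.3  -894.5   289.4]
 [ 1366.8 -2133.9  -245.1]
 [  704.6  -882.7    37. ]
 [  193.4  -675.6    -2.4]
 [  119.2   -16.4   224.5]
 [ 1543.4 -1774.4  -751.9]
 [  858.8  -237.5     2.9]
 [  528.8   -53.9     0.4]
 [  204.7   129.6     0.1]
 [ 1532.3  -867.5  -750.8]
 [  943.9   114.2    -2.5]
 [  697.2   258.4     8.9]
 [  514.2   435.1    87.3]]
[937.2 725.4 665.2] [[-0.9  0.5 -0. ]
 [ 0.3  0.5 -0.8]
 [-0.4 -0.7 -0.6]]
```

View pics/top0.png

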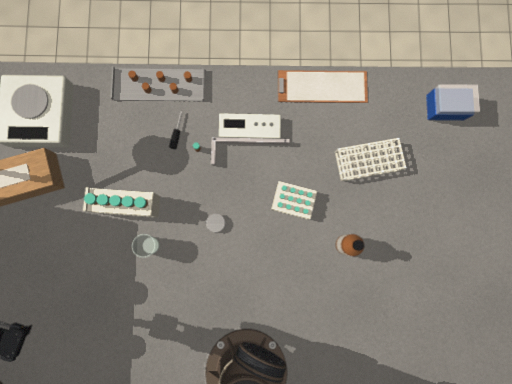

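View pics/scene0.png

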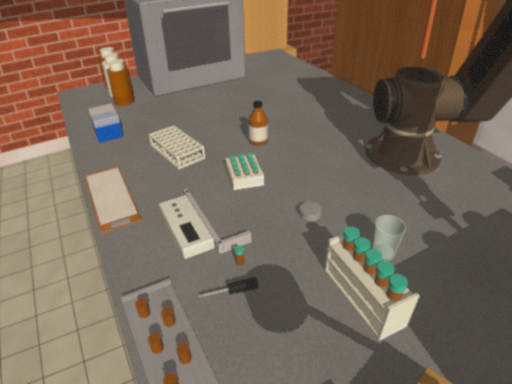

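The top view shows the rack at about (295,200), the station's corner at about (214,140) with the long fence running right to (289,141), the vial at (197,146) and the tin at (216,223). Next I'll measure the rack and the fences.

```bash
python3 - <<'E'
from h import *
np.set_printoptions(precision=1,suppress=True)
c=snap('top');W=world(c)
img=c['image']
cv2.imwrite('pics/crop1.png',cv2.resize(img[100:236,180:330],None,fx=5.3,fy=4.4*5.3/4.4*0.83,interpolation=cv2.INTER_CUBIC) if 0 else cv2.resize(img[100:212,180:330],None,fx=5,fy=5,interpolation=cv2.INTER_CUBIC))
Z=W[...,2]
# rack
m=np.zeros(Z.shape,bool); m[170:230,255:330]=True
p=W[m&(Z>20)]; print(len(p)); print(np.percentile(p[:,2],[5,25,50,75,95]))
q=W[m&(Z>28)&(Z<60)]; r=cv2.minAreaRect(q[:,:2].astype(np.float32)); print('rack',r,q.mean(0))
# station
for r0 in range(104,168,4): print(r0,Z[r0,208:296:4].round(0))
print('vial',W[140:155,190:203][Z[140:155,190:203]>20].mean(0),'tin',W[223,216],W[213:233,206:226][Z[213:233,206:226]>12].mean(0))
E
```

```text
1152
[33.2 35.9 38.  42.8 52.2]
rack ((521.2686767578125, -147.93853759765625), (125.28316497802734, 92.14827728271484), 75.41709899902344) [ 520.7 -147.2   40.2]
104 [-4. -1.  4.  1. -3. -1.  4.  3.  0.  5. -3.  4.  5.  0.  4. -1. -0.  1.
 -1.  1.  2. -3.]
108 [ 1.  3.  3.  3.  1.  0. -3.  1.  3.  2.  7. -0. -4. -2.  3.  2. -0.  2.
 -2.  1.  7. -1.]
112 [ 1.  2.  0.  2.  1.  1.  3.  2.  6.  1.  4.  1.  3.  0.  2.  0.  1.  1.
 -1. -4. -0.  5.]
116 [ 3. -4. -0. 33. 35. 32. 34. 35. 38. 38. 32. 33. 34. 35. 39. 37. 37. 34.
 -2. -0. -0.  0.]
120 [ 1.  0. nan 36. 38. 33. 37. 32. 39. 37. 32. 36. 38. 33. 30. 35. 33. 33.
  5. -2. -0. -1.]
124 [-1. -3. -1. 38. 35. 30. 36. 35. 37. 37. 32. 35. 39. 37. 33. 36. 34. 34.
  5.  0.  2.  1.]
128 [ 2. -2. -2. 30. 38. 35. 32. 37. 29. 35. 36. 31. 31. 34. 33. 34. 36. 35.
 -1.  3. -2.  4.]
132 [ 1.  4. -2. 33. 35. 35. 34. 35. 34. 34. 38. 31. 29. 31. 35. 35. 36. 36.
 -0. -1.  3.  2.]
136 [-5.  2.  1. 37. 33. 33. 35. 35. 36. 36. 34. 33. 34. 34. 34. 34. 35. 36.
  2.  0.  2.  0.]
140 [ 1. 32. 34. 29. 29. 30. 26. 30. 29. 31. 34. 32. 33. 34. 34. 32. 32. 30.
 33. 35. 32. -0.]
144 [ 5. 30. -3.  0.  2.  6.  1.  3. -2.  3. -1.  1.  3.  1.  3. -2.  2.  0.
  2.  2.  2.  1.]
148 [-1. 30.  4. -2. -2.  3.  2. -2. -6. -1.  4.  3. -1.  1. -3.  0.  1. -0.
 -2.  0. -4.  5.]
152 [ 4. 33.  6.  0.  1. -2. -3.  4.  1.  1. -2.  1.  2. -5. -2.  5.  3.  3.
  4. -2. -0.  3.]
156 [-2. 28.  6.  1. -3. -0. -0.  2.  0. -3.  2.  1.  4. -1. -3. -2.  1.  0.
  0.  4. -3.  1.]
160 [-5. 36. -1. -0. -0.  0.  4.  0. -3.  3.  2.  5.  3.  1.  2. -1.  6.  4.
 -2. -1. -1.  4.]
164 [ 1. 18.  2.  2.  1.  1. -0. -3. -3. -2.  2.  1.  1. -1. -3.  5.  3. -3.
  2.  0.  5. -1.]
vial [690.  163.5  43.2] tin [446.2  96.6  17.9] [448.5 100.   20.5]
```

View pics/crop1.png

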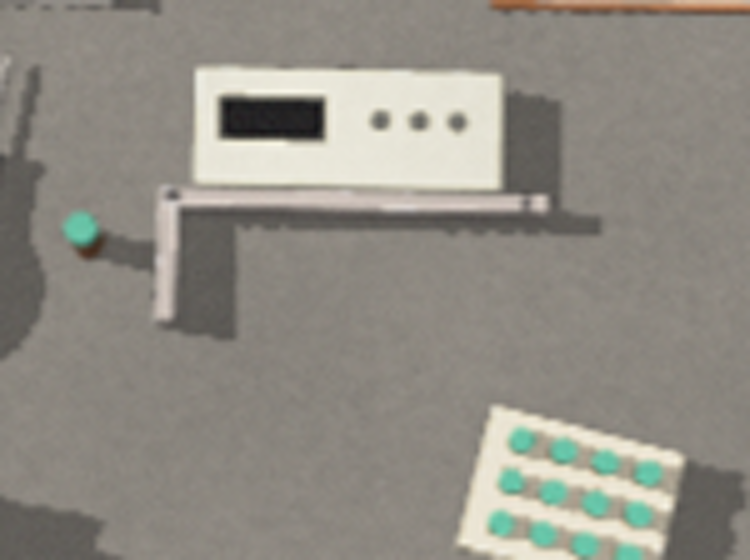

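The crop shows the fence top edges clearly: the inner corner is at about (178,208), the long fence ends at (548,211) and the short one at (174,321). I'll fit these edges to subpixel accuracy on the z=30 plane.

```bash
cat >> h.py <<'E'
def plane(c,uv,z):
    K=np.array([[c['fx'],0,c['cx']],[0,c['fy'],c['cy']],[0,0,1.]])
    n=cv2.undistortPoints(np.array(uv,float).reshape(-1,1,2),K,np.array(c['dist'],float)).reshape(-1,2)
    R=cv2.Rodrigues(np.array(c['rvec'],float))[0]; C=-R.T@np.array(c['tvec'],float).reshape(3)
    d=np.c_[n,np.ones(len(n))]@R
    return (C+d*((z-C[2])/d[:,2])[:,None])[:,:2]
def edge(prof,sign):
    x=np.arange(len(prof)); s=np.linspace(0,len(prof)-1,20*len(prof))
    from scipy.interpolate import CubicSpline
    g=sign*CubicSpline(x,prof)(s,1); return s[np.argmax(g)]
def fit(P):
    vx,vy,x,y=cv2.fitLine(P.astype(np.float32),cv2.DIST_HUBER,0,.1,.01).ravel(); return np.array([x,y]),np.array([vx,vy])
def rack(c,W=None):
    W=world(c) if W is None else W
    Z=W[...,2]; hsv=cv2.cvtColor(c['image'],cv2.COLOR_BGR2HSV)
    return W,Z,hsv
E
python3 - <<'E'
from h import *
np.set_printoptions(precision=2,suppress=True)
c=snap('top'); g=cv2.cvtColor(c['image'],cv2.COLOR_BGR2GRAY).astype(float)
L=[];S=[];So=[]
for u in range(220,284):
    L.append((u,138+edge(g[138:147,u],-1)))
for v in range(145,162):
    S.append((209+edge(g[v,209:222],-1),v)); So.append((204+edge(g[v,204:214],1),v))
PL=plane(c,L,30);PS=plane(c,S,30);PO=plane(c,So,30)
l0,ld=fit(PL); s0,sd=fit(PS); o0,od=fit(PO)
print(l0,ld,np.arctan2(ld[0],-ld[1]) if 0 else np.arctan(-ld[0]/ld[1]),'res',np.abs((PL-l0)@[ld[1],-ld[0]]).mean())
print('short ang',np.arctan(sd[1]/sd[0]),'outer',np.arctan(od[1]/od[0]),'thick',abs((o0-s0)@[sd[1],-sd[0]]),'res',np.abs((PS-s0)@[sd[1],-sd[0]]).mean())
A=np.c_[ld,-sd]; t=np.linalg.solve(A,s0-l0); print('corner',l0+ld*t[0])
# housing/thick check by depth
W=world(c);Z=W[...,2];m=np.zeros(Z.shape,bool);m[137:146,208:292]=1
q=W[m&(Z>20)]; print(q[:,0].min(),q[:,0].max(),q[:,1].min(),q[:,1].max())
f=np.zeros(Z.shape,bool);f[110:168,205:294]=1;q=W[f&(Z>20)];print('stn',np.median(q[:,2]),q.min(0),q.max(0))
# rack edges
m=np.zeros(Z.shape,np.uint8); m[170:230,255:330]=(Z[170:230,255:330]>20)
ct=max(cv2.findContours(m,0,cv2.CHAIN_APPROX_NONE)[0],key=cv2.contourArea)
print(cv2.boundingRect(ct), cv2.minAreaRect(plane(c,ct.reshape(-1,2),36).astype(np.float32)))
# scene camera
s=snap('scene');cv2.imwrite('pics/crop2.png',cv2.resize(s['image'][150:270,140:270],None,fx=5,fy=5,interpolation=cv2.INTER_CUBIC))
E
```

```text
[710.11   7.17] [0.01 1.  ] -0.013413743 res 0.5493814872037741
short ang -0.07568609 outer 0.010398459 thick 12.336186 res 6.478768580785026
corner [711.38 101.7 ]
695.8123137841101 725.1588895095101 -132.42328796109433 116.69311490407541
stn 34.230800044802606 [ 636.77 -132.42   20.69] [803.46 116.69  44.  ]
(271, 181, 46, 38) ((520.7459716796875, -147.43997192382812), (125.41300964355469, 93.75269317626953), 75.65448760986328)
```

View pics/crop2.png

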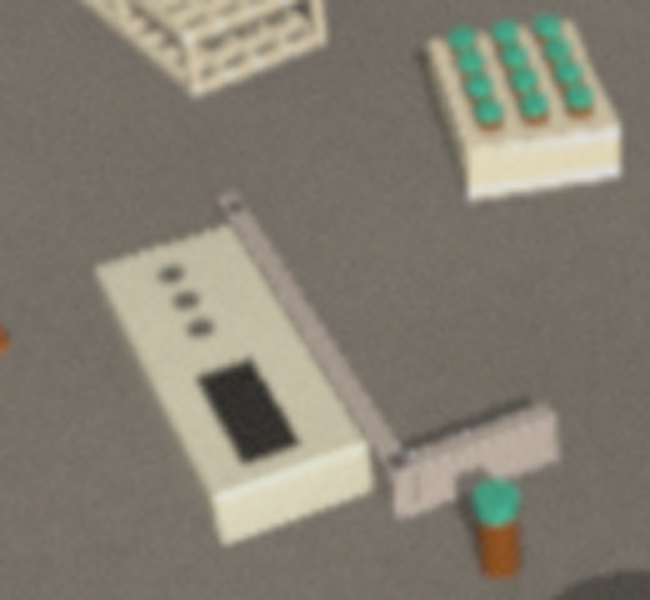

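Dock yaw comes out near -0.013, with the corner at about (711,103). The rack is at (521,-148) with yaw about -0.25. The plan has three pushes:
1. Square the rack with a two-finger +x push on its near side.
2. Push +y to just short of the short fence.
3. Push +x, then +y, until it is flush on both.

First I'll bring the hand around.

```bash
python3 -m pendant '[[[0.9,-0.03,-0.018,0,-0.03],[0.9,-0.075,-0.045,0,-0.07],[0.9,-0.115,-0.07,0,-0.11],[0.9,-0.155,-0.094,0,-0.15],[0.9,-0.195,-0.118,0,-0.19],[0.9,-0.235,-0.142,0,-0.23],[0.9,-0.275,-0.166,0,-0.26],[0.9,-0.30,-0.18,0,-0.282]]]'
python3 - <<'E'
from h import *
np.set_printoptions(precision=2,suppress=True)
c=snap('top'); W=world(c);Z=W[...,2]
g=cv2.cvtColor(c['image'],cv2.COLOR_BGR2GRAY).astype(float)
print(env.state()['eef_pos'],env.state()['tcp_rot'])
S=[];So=[]
for v in range(145,161):
    S.append((212+edge(g[v,212:219],-1),v)); So.append((207+edge(g[v,207:213],1),v))
for P in(plane(c,S,30),plane(c,So,30)):
    o,d=fit(P); print('y at x=675',o[1]+d[1]/d[0]*(675-o[0]),d[1]/d[0],np.abs((P-o)@[d[1],-d[0]]).max())
m=np.zeros(Z.shape,bool);m[225:260,330:370]=1;q=W[m&(Z>60)];print('bottle',q.min(0),q.max(0))
m=np.zeros(Z.shape,bool);m[130:190,330:412]=1;q=W[m&(Z>25)];print('grid',q.min(0),q.max(0))
E
```

```text
t: 1.05
eef_pos: [418.3, 336.0, 214.7]
tcp_rot: [-3.142, 0.0, 3.127]
ft_force: [0.5, 0.2, 0.1]
opening: 0.898
[420.29 334.42 214.65] [-3.14  0.    3.13]
y at x=675 103.81407 -0.051045656 0.6720701683434622
y at x=675 116.4898 0.014915095 0.3932018956356853
bottle [ 350.89 -348.29   60.36] [ 413.59 -283.49  156.02]
grid [ 588.39 -501.7    26.57] [ 721.15 -286.96   52.41]
```

```bash
python3 -m pendant '[[[0.9,-0.02,-0.045,0,0],[0.9,-0.02,-0.094,0,0],[0.9,-0.02,-0.143,0,0],[0.9,-0.02,-0.192,0,0],[0.9,-0.02,-0.241,0,0],[0.9,-0.02,-0.29,0,0],[0.9,-0.02,-0.339,0,0],[0.9,-0.02,-0.388,0,0]]]'
python3 -m pendant '[[[0.9,0,-0.04,0.03,0],[0.9,0.005,-0.08,0.075,0],[0.9,0.005,-0.096,0.12,0],[0.9,0.005,-0.096,0.16,0],[0.9,0.005,-0.096,0.19,0],[0.9,0.005,-0.096,0.2,0],[0.9,0.005,-0.096,0.203,0],[0.9,0.005,-0.096,0.203,0]]]'
```

```text
t: 1.9
eef_pos: [430.9, -51.8, 214.8]
tcp_rot: [-3.142, 0.001, 3.128]
ft_force: [1.3, -0.3, 0.2]
opening: 0.898
t: 2.7
eef_pos: [425.5, -145.9, 12.3]
tcp_rot: [-3.141, 0.001, 3.128]
ft_force: [0.2, 0.5, 0.3]
opening: 0.902
```

```bash
python3 -m pendant '[[[0.9,-0.01,0,0,0],[0.9,-0.02,0,0,0],[0.9,-0.028,0,0,0],[0.9,-0.036,0,0,0],[0.9,-0.044,0,0,0],[0.9,-0.052,0,0,0],[0.9,-0.06,0,0,0],[0.9,-0.068,0,0,0]]]'
python3 -m pendant '[[[0.9,-0.008,0,0,0],[0.9,-0.016,0,0,0],[0.9,-0.024,0,0,0],[0.9,-0.032,0,0,0],[0.9,-0.04,0,0,0],[0.9,-0.048,0,0,0],[0.9,-0.056,0,0,0],[0.9,-0.06,0,0,0]]]'
cat >> h.py <<'E'
def rackpose(c, guess, zmin=28, zmax=56, r=85):
    # flat top/caps; gripper (higher) is cut out by zmax
    W=world(c);Z=W[...,2]
    hs=cv2.cvtColor(c['image'],cv2.COLOR_BGR2HSV)
    m=(Z>zmin)&(Z<zmax)&(np.hypot(W[...,0]-guess[0],W[...,1]-guess[1])<r)
    n,l,st,_=cv2.connectedComponentsWithStats(m.astype(np.uint8))
    k=1+np.argmax(st[1:,4]); return cv2.minAreaRect(W[l==k][:,:2].astype(np.float32)),st[k,4]
E
python3 - <<'E'
from h import *
c=snap('top','top1.png'); print(rackpose(c,(610,-147)))
E
```

```text
t: 3.5
eef_pos: [493.4, -146.7, 11.5]
tcp_rot: [3.141, -0.001, 3.128]
ft_force: [-2.0, -0.5, 1.9]
opening: 0.899
t: 4.3
eef_pos: [553.8, -147.7, 11.6]
tcp_rot: [-3.142, 0.0, 3.128]
ft_force: [-3.0, -0.1, 1.2]
opening: 0.901
(((631.3717041015625, -100.11005401611328), (41.65580368041992, 53.50557327270508), 88.56519317626953), np.int32(167))
```

View pics/top1.png

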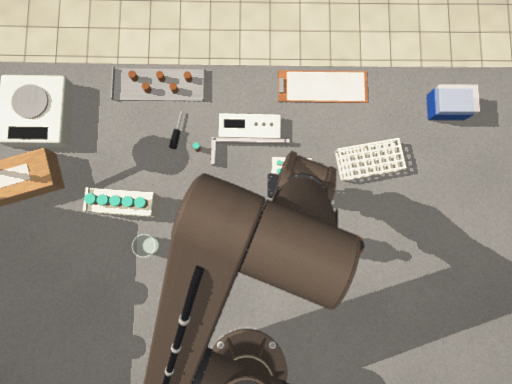

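The rack's far edge looks square to the fence, but the arm hides most of it. I'll lift off, turn a quarter and come round to its right side, looking again on the way.

```bash
python3 -m pendant '[[[0.9,0.015,0,0,0],[0.9,0.02,0,-0.04,0],[0.9,0.02,0,-0.09,0.0],[0.5,0.01,-0.03,-0.12,0.14],[0.5,-0.02,-0.07,-0.12,0.28],[0.5,-0.05,-0.11,-0.12,0.42],[0.5,-0.058,-0.13,-0.12,0.56],[0.5,-0.058,-0.13,-0.12,0.7]]]'
python3 -m pendant '[[[0.5,0,0,0,0.14],[0.5,0,0,0,0.28],[0.5,0,0,0,0.42],[0.5,0,0,0,0.56],[0.5,0,0,0,0.7],[0.5,0,0,0,0.84],[0.5,0,0,0,0.87],[0.5,0,0,0,0.87]]]'
python3 - <<'E'
from h import *
c=snap('top','top2.png'); print(rackpose(c,(610,-147)))
s=snap('scene','s2.png'); print(rackpose(s,(610,-147)))
E
```

```text
t: 5.15
eef_pos: [610.0, -281.4, 131.2]
tcp_rot: [3.141, 0.001, 2.42]
ft_force: [-0.4, 0.3, -0.7]
opening: 0.538
t: 5.95
eef_pos: [609.2, -278.5, 131.6]
tcp_rot: [3.141, 0.0, 1.56]
ft_force: [0.1, -0.2, 0.1]
opening: 0.497
(((612.1934204101562, -139.4086456298828), (124.50776672363281, 92.30070495605469), 89.38997650146484), np.int32(1121))
(((610.8840942382812, -136.15798950195312), (127.78607177734375, 94.3350830078125), 88.83717346191406), np.int32(864))
```

View pics/s2.png

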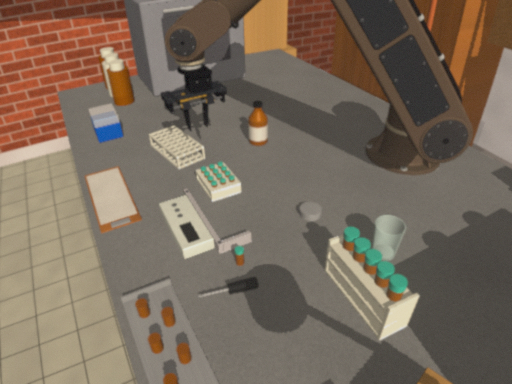

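The scene view shows the rack at about (218,180), square and free, and the bystanders have not moved. Measured pose is (612,-139) with yaw about -0.015. I'll come down beside it and push +y.

```bash
python3 -m pendant '[[[0.5,0.03,0.003,0,0],[0.5,0.048,0.003,0.01,0],[0.5,0.048,0.003,0.05,0],[0.5,0.048,0.003,0.08,0],[0.5,0.048,0.003,0.105,0],[0.5,0.048,0.003,0.117,0],[0.5,0.048,0.003,0.12,0],[0.5,0.048,0.003,0.12,0]]]'
python3 -m pendant '[[[0.5,0.01,0,0,0],[0.5,0.02,0,0,0],[0.5,0.028,0,0,0],[0.5,0.036,0,0,0],[0.5,0.044,0,0,0],[0.5,0.052,0,0,0],[0.5,0.06,0,0,0],[0.5,0.068,0,0,0]]]'
python3 -m pendant '[[[0.5,0.008,0,0,0],[0.5,0.016,0,0,0],[0.5,0.024,0,0,0],[0.5,0.032,0,0,0],[0.5,0.04,0,0,0],[0.5,0.048,0,0,0],[0.5,0.056,0,0,0],[0.5,0.06,0,0,0]]]'
```

```text
t: 6.85
eef_pos: [613.0, -230.5, 11.8]
tcp_rot: [3.141, 0.0, 1.558]
ft_force: [0.3, -0.3, -0.6]
opening: 0.499
t: 7.65
eef_pos: [613.7, -161.8, 11.6]
tcp_rot: [-3.142, -0.0, 1.558]
ft_force: [-0.7, -2.7, 2.4]
opening: 0.499
t: 8.45
eef_pos: [614.4, -101.6, 11.6]
tcp_rot: [-3.141, -0.0, 1.558]
ft_force: [0.5, -1.4, 0.5]
opening: 0.498
```

```bash
python3 -m pendant '[[[0.5,0.008,0,0,0],[0.5,0.016,0,0,0],[0.5,0.024,0,0,0],[0.5,0.032,0,0,0],[0.5,0.04,0,0,0],[0.5,0.048,0,0,0],[0.5,0.054,0,0,0],[0.5,0.058,0,0,0]]]'
python3 -m pendant '[[[0.5,-0.01,0,0,0],[0.5,-0.025,0,-0.02,0],[0.5,-0.03,0,-0.06,0],[0.5,-0.06,0,-0.1,0],[0.5,-0.09,0,-0.12,0],[0.5,-0.1,0,-0.12,0],[0.5,-0.1,0,-0.12,0],[0.5,-0.1,0,-0.12,0]]]'
python3 - <<'E'
from h import *
c=snap('top','top3.png'); print(rackpose(c,(614,30)))
s=snap('scene'); print(rackpose(s,(614,30)))
E
```

```text
t: 9.25
eef_pos: [615.2, -43.8, 11.6]
tcp_rot: [-3.141, -0.0, 1.558]
ft_force: [-0.6, -2.6, 0.1]
opening: 0.502
t: 10.05
eef_pos: [613.2, -144.1, 130.1]
tcp_rot: [-3.139, -0.001, 1.557]
ft_force: [0.6, -0.0, -0.4]
opening: 0.503
(((613.8622436523438, 30.258987426757812), (124.71086883544922, 92.54878997802734), 89.52674102783203), np.int32(1122))
(((613.3257446289062, 32.31013107299805), (94.36273956298828, 127.37013244628906), 0.0932946428656578), np.int32(1191))
```

```bash
python3 -m pendant '[[[0.6,0.02,-0.03,0,-0.14],[0.7,0.04,-0.06,0,-0.28],[0.9,0.07,-0.09,0,-0.42],[0.9,0.1,-0.09,0,-0.56],[0.9,0.13,-0.087,0,-0.7],[0.9,0.16,-0.084,0,-0.84],[0.9,0.177,-0.084,0,-0.98],[0.9,0.177,-0.084,0,-1.12]]]'
python3 -m pendant '[[[0.9,0,0,0,-0.14],[0.9,0,0,0,-0.28],[0.9,0,0,0,-0.42],[0.9,0,0,0.02,-0.451],[0.9,0,0,0.06,-0.451],[0.9,0,0,0.1,-0.451],[0.9,0,0,0.117,-0.451],[0.9,0,0,0.12,-0.451]]]'
```

```text
t: 10.95
eef_pos: [531.6, 36.5, 130.9]
tcp_rot: [-3.141, -0.001, 2.687]
ft_force: [-0.5, 0.1, -0.3]
opening: 0.898
t: 11.75
eef_pos: [530.6, 34.4, 9.0]
tcp_rot: [3.141, -0.005, 3.13]
ft_force: [0.1, 0.8, 1.4]
opening: 0.899
```

```bash
python3 -m pendant '[[[0.9,-0.01,0,0,0],[0.9,-0.02,0,0,0],[0.9,-0.03,0,0,0],[0.9,-0.04,0,0,0],[0.9,-0.048,0,0,0],[0.9,-0.056,0,0,0],[0.9,-0.064,0,0,0],[0.9,-0.07,0,0,0]]]'
python3 -m pendant '[[[0.9,-0.001,0,0,0],[0.9,-0.002,0,0,0],[0.9,-0.003,0,0,0],[0.9,-0.004,0,0,0],[0.9,-0.005,0,0,0],[0.9,-0.006,0,0,0],[0.9,-0.007,0,0,0],[0.9,-0.007,0,0,0]]]'
```

```text
t: 12.55
eef_pos: [602.9, 32.7, 11.7]
tcp_rot: [3.142, 0.0, 3.129]
ft_force: [-1.6, -0.1, 1.4]
opening: 0.901
t: 13.35
eef_pos: [606.3, 32.6, 11.6]
tcp_rot: [3.142, -0.006, 3.129]
ft_force: [-15.2, -2.6, 10.7]
opening: 0.9
```

Force rose to 15 N with the TCP at x=606, so the rack is against the long fence. Next is the right side again, for the +y push.

```bash
python3 -m pendant '[[[0.9,0.015,0,0,0],[0.9,0.025,0,-0.03,0],[0.9,0.025,0,-0.08,0.0],[0.5,0.01,-0.03,-0.12,0.14],[0.5,-0.02,-0.07,-0.12,0.28],[0.5,-0.045,-0.1,-0.12,0.42],[0.5,-0.055,-0.105,-0.12,0.56],[0.5,-0.055,-0.105,-0.12,0.7]]]'
python3 -m pendant '[[[0.5,0,0,0,0.14],[0.5,0,0,0,0.28],[0.5,0,0,0,0.42],[0.5,0,0,0,0.56],[0.5,0,0,0,0.7],[0.5,0,0,0,0.84],[0.5,0,0,0,0.871],[0.5,0,0,0,0.871]]]'
python3 - <<'E'
from h import *
c=snap('top','top4.png'); print(rackpose(c,(662,30),zmax=50))
s=snap('scene')
W=world(c);Z=W[...,2]
for u in (235,245,255): print(u,W[120:175,u,0].round(0)[::2],Z[120:175,u].round(0)[::2])
cv2.imwrite('pics/crop3.png',cv2.resize(c['image'][105:215,190:320],None,fx=5,fy=5,interpolation=cv2.INTER_CUBIC))
E
```

```text
t: 14.15
eef_pos: [664.2, -74.9, 131.5]
tcp_rot: [3.141, 0.001, 2.421]
ft_force: [0.2, -0.5, -0.8]
opening: 0.541
t: 14.95
eef_pos: [663.1, -73.2, 131.7]
tcp_rot: [3.141, 0.0, 1.558]
ft_force: [-1.1, 0.8, 0.1]
opening: 0.5
(((682.5943603515625, 47.9766960144043), (125.42464447021484, 97.17897033691406), 1.3126046657562256), np.int32(787))
235 [778. 771. 766. 759. 752. 745. 738. 732. 725. 721. 713. 706. 695. 689.
 685. 679. 668. 662. 659. 653. 644. 637. 631. 626. 620. 516. 511. 507.] [ 37.  40.  34.  32.  35.  35.  38.  35.  38.  26.  31.  34.  50.  49.
  38.  37.  54.  54.  39.  38.  48.  51.  46.  42.  36. 569. 577. 582.]
245 [778. 773. 765. 760. 752. 745. 739. 732. 727. 720. 713. 706. 582. 578.
 575. 571. 567. 565. 552. 544. 538. 532. 528. 523. 518. 514. 510. 505.] [ 37.  32.  37.  32.  35.  37.  35.  35.  32.  33.  34.  36. 499. 498.
 494. 492. 491. 485. 524. 544. 552. 563. 567. 573. 580. 581. 586. 592.]
255 [636. 630. 626. 621. 616. 611. 606. 602. 598. 593. 588. 585. 578. 571.
 566. 559. 554. 550. 545. 540. 535. 530. 526. 522. 517. 512. 508. 504.] [486. 490. 489. 494. 496. 498. 500. 501. 500. 505. 506. 503. 515. 526.
 533. 543. 547. 552. 557. 562. 567. 572. 576. 579. 588. 591. 594. 598.]
```

View pics/crop3.png

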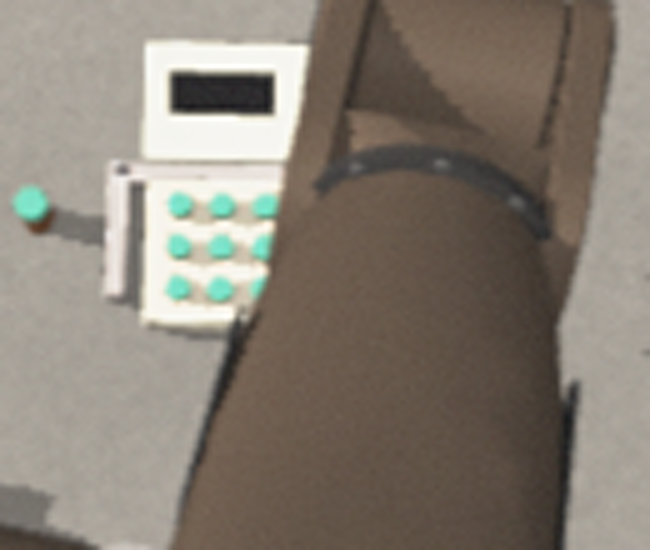

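The crop shows the rack flush on the long fence, with its back edge at row 180. A gap of about 3 px (10 mm) to the short fence remains, around columns 128-145. I'll go down and push +y.

```bash
python3 -m pendant '[[[0.5,0,0,0.03,0],[0.5,0,0,0.07,0],[0.5,0,0,0.105,0],[0.5,0,0,0.117,0],[0.5,0,0,0.12,0],[0.5,0.01,0,0.12,0],[0.5,0.02,0,0.12,0],[0.5,0.026,0,0.12,0]]]'
python3 -m pendant '[[[0.5,0.003,0,0,0],[0.5,0.006,0,0,0],[0.5,0.008,0,0,0],[0.5,0.01,0,0,0],[0.5,0.011,0,0,0],[0.5,0.012,0,0,0],[0.5,0.013,0,0,0],[0.5,0.013,0,0,0]]]'
```

```text
t: 15.85
eef_pos: [663.9, -45.8, 13.2]
tcp_rot: [3.139, 0.0, 1.559]
ft_force: [-0.1, 0.6, 0.2]
opening: 0.495
t: 16.65
eef_pos: [663.4, -34.1, 11.6]
tcp_rot: [-3.142, -0.0, 1.558]
ft_force: [0.9, -1.3, 1.2]
opening: 0.504
```

```bash
python3 -m pendant '[[[0.5,0.001,0,0,0],[0.5,0.002,0,0,0],[0.5,0.003,0,0,0],[0.5,0.004,0,0,0],[0.5,0.005,0,0,0],[0.5,0.006,0,0,0],[0.5,0.006,0,0,0],[0.5,0.006,0,0,0]]]'
```

```text
t: 17.45
eef_pos: [663.5, -30.9, 11.6]
tcp_rot: [3.141, 0.003, 1.558]
ft_force: [-1.6, -19.6, 0.4]
opening: 0.498
```

A force of 20 N shows it against the short fence. I'll back off clear and check.

```bash
python3 -m pendant '[[[0.5,-0.01,0,0,0],[0.5,-0.03,0,0,0],[0.5,-0.04,0,-0.04,0],[0.5,-0.07,-0.02,-0.08,0],[0.5,-0.11,-0.05,-0.1,0],[0.5,-0.15,-0.08,-0.1,0],[0.5,-0.19,-0.1,-0.1,0],[0.5,-0.21,-0.11,-0.1,0]]]'
python3 - <<'E'
from h import *
np.set_printoptions(precision=4,suppress=True)
c=snap('top'); s=snap('scene')
g=cv2.cvtColor(c['image'],cv2.COLOR_BGR2GRAY).astype(float)
W=world(c);Z=W[...,2];print(rackpose(c,(663,41),zmin=20,r=75))
# rack front edge (near robot) line on z=36 & right edge
for nm,rng in(('near',0),('right',1)):
    P=[]
    if rng==0:
        for u in range(222,248): P.append((u,163+edge(g[163:177,u],-1)))
    else:
        for v in range(146,164): P.append((248+edge(g[v,248:262],-1),v))
    w=plane(c,P,36);o,d=fit(w); print(nm,np.median(w,0),d,np.abs((w-o)@[d[1],-d[0]]).max())
cv2.imwrite('pics/crop4.png',np.hstack([cv2.resize(c['image'][110:190,195:295],None,fx=4,fy=5,interpolation=cv2.INTER_CUBIC),cv2.resize(s['image'][170:250,155:255],None,fx=4,fy=5,interpolation=cv2.INTER_CUBIC)]))
E
```

```text
t: 18.25
eef_pos: [548.6, -240.0, 112.1]
tcp_rot: [3.141, 0.0, 1.555]
ft_force: [0.6, 0.0, 0.2]
opening: 0.498
(((677.87548828125, 47.68303298950195), (135.38250732421875, 120.4564437866211), 88.90821838378906), np.int32(1363))
near [618.1906  39.5621] [0.133  0.9911] 21.619149076882643
right [664.9042 -21.2977] [ 0.9998 -0.0191] 1.1776194678133902
```

View pics/crop4.png

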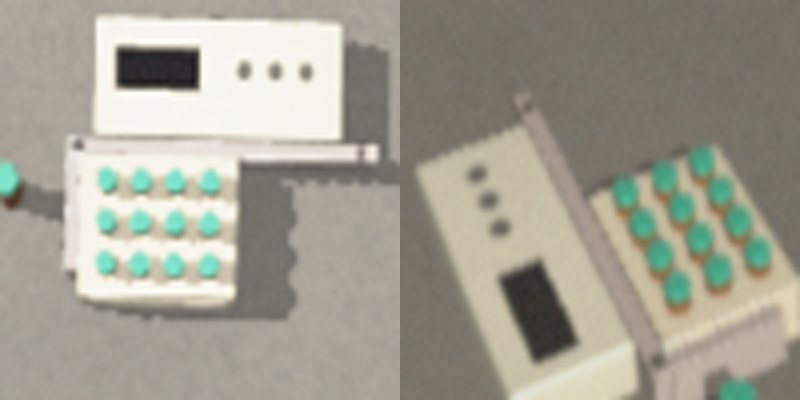

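Both views show no gap at either fence. One last numeric check: the rack's angle from the cap rows and a tighter near-edge fit. I'll also check the bystanders.

```bash
python3 - <<'E'
from h import *
c=snap('top'); g=cv2.cvtColor(c['image'],cv2.COLOR_BGR2GRAY).astype(float)
h=cv2.cvtColor(c['image'],cv2.COLOR_BGR2HSV); m=cv2.inRange(h,(70,80,80),(95,255,255))
n,l,st,ce=cv2.connectedComponentsWithStats(m)
k=[i for i in range(1,n) if 212<ce[i][0]<258 and 140<ce[i][1]<172 and st[i,4]>3]
P=plane(c,ce[k],50); print(len(k),P.mean(0))
P=P[np.argsort(-P[:,0])]
if len(k)==12: print('row slopes dx/dy',[np.polyfit(r[:,1],r[:,0],1)[0].round(4) for r in P.reshape(3,4,2)])
w=plane(c,[(u,165+edge(g[165:172,u],-1)) for u in range(222,248)],36);print('near',np.polyfit(w[:,1],w[:,0],1),np.median(w,0))
w=plane(c,[(u,138+edge(g[138:147,u],-1)) for u in range(262,284)],30);print('fence',np.polyfit(w[:,1],w[:,0],1),np.median(w,0))
W=world(c);Z=W[...,2];print('tin',W[213:233,206:226][Z[213:233,206:226]>12].mean(0),'vial',W[140:155,190:203][Z[140:155,190:203]>20].mean(0))
E
```

```text
12 [662.303202    41.57461484]
row slopes dx/dy [np.float64(0.0197), np.float64(0.0235), np.float64(0.0041)]
near [6.90805607e-02 6.09979629e+02] [610.99549394  39.514267  ]
fence [-1.36852339e-02  7.07954362e+02] [709.10474609 -82.03867517]
tin [416.54913072  46.54065808 693.23608654] vial [689.55979965 163.60438566  42.57426065]
```

The cap centroid is 2 mm short of home in x, which may only be viewing bias. There is plenty of time, so I'll repeat the +x press as a check.

```bash
python3 -m pendant '[[[0.7,0.03,0.005,0,-0.14],[0.9,0.07,0.01,0,-0.28],[0.9,0.11,0.015,0,-0.42],[0.9,0.15,0.02,0,-0.56],[0.9,0.19,0.02,0,-0.7],[0.9,0.23,0.02,0,-0.84],[0.9,0.265,0.02,0,-0.98],[0.9,0.282,0.02,0,-1.12]]]'
python3 -m pendant '[[[0.9,0,0,0,-0.14],[0.9,0,0,0,-0.28],[0.9,0,0,0,-0.42],[0.9,0,0,0.02,-0.451],[0.9,0,0,0.06,-0.451],[0.9,0,0,0.09,-0.451],[0.9,0,0,0.1,-0.451],[0.9,0,0,0.1,-0.451]]]'
```

```text
t: 19.2
eef_pos: [574.2, 48.9, 111.5]
tcp_rot: [3.141, -0.001, 2.687]
ft_force: [0.8, 0.4, -0.3]
opening: 0.9
t: 20.0
eef_pos: [573.9, 45.8, 10.6]
tcp_rot: [3.141, -0.002, 3.13]
ft_force: [0.5, 0.2, 0.3]
opening: 0.9
```

```bash
python3 -m pendant '[[[0.9,-0.008,0,0,0],[0.9,-0.016,0,0,0],[0.9,-0.022,0,0,0],[0.9,-0.026,0,0,0],[0.9,-0.029,0,0,0],[0.9,-0.031,0,0,0],[0.9,-0.033,0,0,0],[0.9,-0.033,0,0,0]]]'
python3 -m pendant '[[[0.9,-0.0005,0,0,0],[0.9,-0.001,0,0,0],[0.9,-0.0015,0,0,0],[0.9,-0.002,0,0,0],[0.9,-0.0025,0,0,0],[0.9,-0.003,0,0,0],[0.9,-0.003,0,0,0],[0.9,-0.003,0,0,0]]]'
```

```text
t: 20.8
eef_pos: [606.4, 44.6, 11.6]
tcp_rot: [3.142, -0.002, 3.129]
ft_force: [-5.2, -1.1, 3.4]
opening: 0.902
t: 21.6
eef_pos: [606.5, 44.6, 11.6]
tcp_rot: [-3.142, -0.009, 3.129]
ft_force: [-18.8, -0.7, 14.2]
opening: 0.9
```

It stopped at the same place (x=606.4, 19 N), so the rack was already flush. I'll retract and do a final check.

```bash
python3 -m pendant '[[[0.9,0.008,0,0,0],[0.9,0.03,0,0,0],[0.9,0.05,0,-0.03,0],[0.9,0.07,0.0,-0.07,0],[0.9,0.09,-0.04,-0.11,0],[0.9,0.09,-0.09,-0.15,0],[0.9,0.09,-0.14,-0.16,0],[0.9,0.09,-0.19,-0.16,0]]]'
python3 -m pendant '[[[0.9,0,-0.045,0,0],[0.9,0,-0.09,0,0],[0.9,0,-0.13,0,0],[0.9,0,-0.15,0,0],[0.9,0,-0.15,0,0],[0.9,0,-0.15,0,0],[0.9,0,-0.15,0,0],[0.9,0,-0.15,0,0]]]'
python3 - <<'E'
from h import *
c=snap('top'); g=cv2.cvtColor(c['image'],cv2.COLOR_BGR2GRAY).astype(float)
s=snap('scene')
h=cv2.cvtColor(c['image'],cv2.COLOR_BGR2HSV); m=cv2.inRange(h,(70,80,80),(95,255,255))
n,l,st,ce=cv2.connectedComponentsWithStats(m)
k=[i for i in range(1,n) if 212<ce[i][0]<258 and 140<ce[i][1]<172 and st[i,4]>3]
print(len(k),plane(c,ce[k],50).mean(0))
cv2.imwrite('pics/crop5.png',np.hstack([cv2.resize(c['image'][110:260,190:300],None,fx=3.6,fy=3.6,interpolation=cv2.INTER_CUBIC),cv2.resize(s['image'][160:310,150:260],None,fx=3.6,fy=3.6,interpolation=cv2.INTER_CUBIC)]))
E
```

```text
t: 22.4
eef_pos: [518.8, -124.3, 171.8]
tcp_rot: [-3.14, 0.004, 3.13]
ft_force: [0.6, 0.0, -0.9]
opening: 0.902
t: 23.2
eef_pos: [516.7, -271.4, 169.4]
tcp_rot: [3.141, 0.0, 3.13]
ft_force: [0.1, -0.3, -0.2]
opening: 0.899
12 [662.727451    41.48597617]
```

View pics/crop5.png

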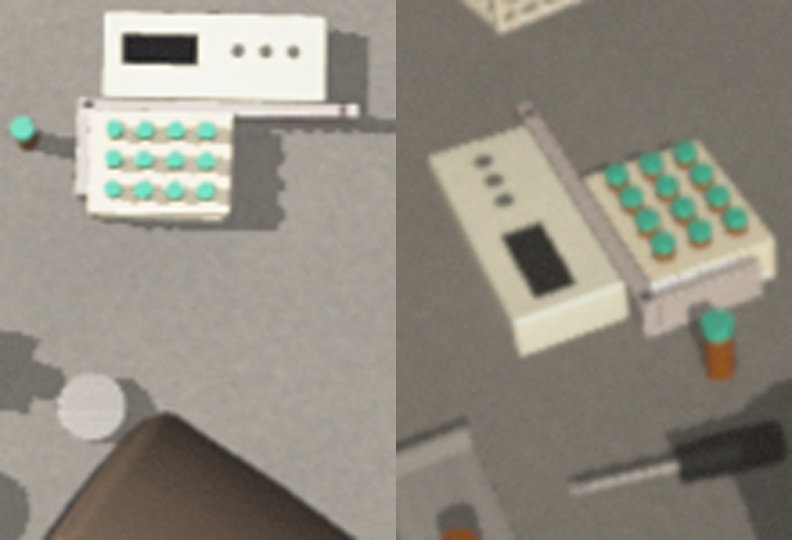

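The final picture shows the rack snug in the corner on both fences, with the vial, tin and driver in place and the hand clear.

```bash
python3 -c "
from cell import env
print(env.job_done())"
```

```text
the job is handed in; nothing more can be done
None
```

The rack is in the docking corner, flush against both fences as far as I can measure, and I handed the job in at about 23 s. `job_done` reports no verdict.

I pushed low on the rack's sides with two fingers: +x to square it, +y to near the short fence, +x onto the long fence, and +y onto the short one. A last +x press checked the seat.

| Check | Result |
|---|---|
| Seated on the fences | The push stopped at about 15–20 N on each fence. The repeat +x press stopped at the same place (606.4 mm against 606.3 mm). |
| Position | Cap centroid at (662.7, 41.5) mm; estimated home is (664.5, 41.7) mm. |
| Angle | Cap rows give about -0.016 rad against -0.013 rad for the long fence, well inside 0.035 rad. |
| Bystanders | The vial measured unmoved. The tin and driver look unmoved in the last picture. The others were not measured at the end, but the hand kept clear of them. |

- **x offset:** the cap centroid is about 2 mm short of home in x. I put this down to the caps being viewed at an angle and the 2 mm calibration, since the press found no gap.
- **Failed checks:** late in the job, the near-edge fit was spoiled by outliers. The rack outline fit merged with the fence, and the arm hid the tin from the depth check. I did not use those numbers.

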